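# Sheathe the hole gauge in its leaning sleeve

## Task

Put the drilled maple hole gauge away: draw it out of the wooden tool block and slide it endwise into the leaning metal sleeve that fits it, the wider blue one (the narrower red one is for the bone folder). A leaf spring in the sleeve drags on it, so push it on, firmly but without forcing it (the sheet is thin; a push of 25 N is plenty), until it is fully home on the sleeve's floor, then let go. Leave the burnisher, rasp block and bone folder where they are.

Things in the scene. Friction and masses are not known exactly. Their poses are not given: they have to be found in the camera images.
- gauge: loose drilled maple hole gauge, a flat bar with small holes: 26 mm (its x), 105 mm (its y, the long way), 9 mm (its z); 35 to 70 g. Origin: middle of one broad face; the bar spans z = 0 to 9 mm, y = -52.5 to 52.5 mm. It stands on end in the block, y axis up, broad faces towards and away from the robot, upper 70 mm free. Either end and either face may go in first.
- gauge_mid (a point): centre of the gauge's volume; with the gauge home it lies 52.5 mm above the seat, and only 11 mm of the gauge shows beyond the straight slot (7 mm beyond the lips)
- gauge_block: wooden block 64x100x45 mm fixed to the bench, origin at the centre of its underside, z up; in its middle an open slot 11.5 mm (its x) by 30 mm (its y), 35 mm deep, in which the gauge stands
- wide_sleeve: blue metal sleeve that fits the gauge. It leans 25 degrees, and its frame with it: origin at the middle of the slot's floor (the seat), z out of the mouth (up and towards the robot), x the thin way of the slot (up and away from the robot), y the wide way (level). Slot 11.2 by 28.6 mm (x by y), 94 mm deep; walls 3 mm.
- wide_sleeve_mouth (a point): middle of the blue sleeve's mouth: end of the straight slot, 94 mm from the seat along the sleeve's z, about 102 mm above the bench. Lips round it flare outwards and stand 4 mm beyond it
- wide_sleeve_leaf (a point): leaf spring in the blue sleeve's +x wall, 38 mm above the seat. It bears on the gauge once its end is within about 52 mm of the seat: sliding then takes about 4 to 12 N, and the gauge, let go, stays where it is instead of sliding down
- wide_sleeve_stand: foot of the blue sleeve, a dark steel plate 104x82x8 mm (x, y, z) screwed to the bench, with two blue cheek plates up to 51 mm high beside the sleeve; origin at the underside, z up
- narrow_sleeve: red sleeve on a foot like the blue one, too narrow for the gauge. It leans 25 degrees, and its frame with it: origin at the middle of the slot's floor (the seat), z out of the mouth (up and towards the robot), x the thin way of the slot (up and away from the robot), y the wide way (level). Slot 11.2 by 23.6 mm (x by y), 94 mm deep; walls 3 mm.
- burnisher: short turned beech burnisher, 21 mm across, 48 mm high, standing on end; origin at the centre of its underside; loose, to be left alone
- rasp: brown rasp block, 49x80x26 mm; origin at the centre of its underside; loose, to be left alone
- folder: pale bone folder lying on the bench, 22x133x8 mm; origin at the centre of its underside; loose, to be left alone

How it is judged:
On the way:
1. the gauge has entered the blue sleeve by 2 cm or more, in line with it (z of gauge_mid in the frame of wide_sleeve between 0.06 and 0.115 m and x of gauge_mid in the frame of wide_sleeve between -0.004 and 0.004 m and y of gauge_mid in the frame of wide_sleeve between -0.004 and 0.004 m and angle between the y axis of gauge and the z axis of wide_sleeve, either way round below 0.08 rad), for 0.05 s.
At the end, for the whole second after the job is handed in: the gauge sits in the blue sleeve, in line with it within 0.08 rad and 4 mm, its inner end within 3 mm of the sleeve's floor, at rest and released (z of gauge_mid in the frame of wide_sleeve between 0.045 and 0.0555 m and x of gauge_mid in the frame of wide_sleeve between -0.004 and 0.004 m and y of gauge_mid in the frame of wide_sleeve between -0.004 and 0.004 m and angle between the y axis of gauge and the z axis of wide_sleeve, either way round below 0.08 rad and linear speed of gauge below 0.02 m/s); the robot touches nothing.
It fails at once if the gauge was rammed or jammed in the blue sleeve: contact forces between them over 70 N in all (contact force between gauge and wide_sleeve above 70 N).
It fails at once if the burnisher was moved more than 3 cm (distance of burnisher from where it was at the start of the episode above 0.03 m).
It fails at once if the rasp block was moved more than 3 cm (distance of rasp from where it was at the start of the episode above 0.03 m).
It fails at once if the bone folder was moved more than 3 cm (distance of folder from where it was at the start of the episode above 0.03 m).
It also fails if it takes over 48 s, if anything falls off the work surface, if the arm or the gripper's body presses on something with over 40 N, if the wrist force passes 120 N, or if a joint passes its speed limit or range.

## Robot

A 7-joint arm with a two-finger parallel gripper is mounted at the origin on a cart in front of the work surface, level with it; the furniture and walls round the work are solid. World frame = base frame: x ahead of the robot, y to its left, z up, the work surface at z = 0. Lengths are in m, angles in rad, forces in N, time in s.
With the tool pointing down it reaches from about 0.425 to 0.925 m from the base axis. Payload 6.8 kg.
Tool frame: the origin (TCP) lies at the very end of the fingers, on their centre line; the grasp point (between the pads) lies 19 mm behind it; z points along the fingers, y is the line along which they close (so a half turn about z gives the same grasp; the last joint's range is limited). The gripper opens to 85 mm and grips with 20 to 120 N. Pads are 22 mm wide; open, the fingers measure 114 mm over their backs; the gripper's body (76 mm by 85 mm) begins 54 mm behind the grasp point. The pads swing forward as they close: fully open they stand 13 mm farther back than shut.
Start: joints at [-1.438, 0.477, 0.022, 1.555, -0.011, 1.109, -0.083], TCP at [0.161, 0.656, 0.231] pointing down, gripper open.
Joint ranges: [-2.96, 2.96], [-0.34, 2.1], [-1.41, 1.46], [0.24, 2.44], [-1.37, 4.51], [0.17, 1.92], [-2.96, 2.96]. Speed limits (rad/s): [2.39, 2.39, 3.14, 3.14, 3.14, 3.14, 3.14].

## Interface

Orientations are given as a unit quaternion [w, x, y, z].
In Python, from station import bot gives the robot as it stands. The module is installed in compiled form; this text tells all that it offers.
- The arm moves only by the shell command python3 -m crank 'ROWS' [OPENING]. ROWS is JSON, a list of rows, each an object of numbers: "tx", "ty", "tz": the shift along the tool's x, y, z in m; "ax", "ay", "az": the turn, a rotation vector about the tool's x, y, z in degrees. In form: [{"tx": .., "ty": .., "tz": .., "ax": .., "ay": .., "az": ..}, ...]. A call has 1 to 5 rows; each row is the pose to reach, as a shift and turn from the pose commanded when the call began, along the tool's axes at that moment; what a row does not reach only later rows make up. A row lasts 1/12 s, in which the tool goes at most 41.7 mm and 7.16 degrees, less where a joint would pass 70% of its speed; a pose out of reach is approached as far as the arm can. A call with a gripper value outside its range is refused whole. OPENING is the opening, from 0 (shut) to 1 (fully open), set as the call begins (- or left out, the last holds). The fingers move at their own pace and stop on an object; the grip force is fixed at half the most. Time passes only in rows, so rows that repeat a pose let the fingers close. It gives the time, the measured TCP pose, the force, the opening and the grip force at its end, in the units of the state.
- bot.get_obs(): the state, without advancing time (a new reading comes with each control period).
- bot.snapshot(name): name is "scene" or "top" or "wrist"; returns a dict with "frame" (480x640x3 uint8, red, green, blue), "mtx" (3x3 intrinsics, pixels), "world_from_camera" (4x4, takes a point from camera to world coordinates). Camera axes: x right, y down, z forward; pixel columns grow to the right and rows downward; lengths in m; the calibration is good to about 2 mm. The wrist camera is an equidistant fisheye: a pixel r from the principal point sees the ray r / f radians off the axis. A picture is of the moment at which its call begins. There is no depth.
- bot.sign_off(): hands the job in; it is judged then, once.
Trained networks look in the newest picture that a camera, given by its name, has taken for a name from the list of things; names that differ only in an ending like _2 or _b are one class to them, and where a whole thing is asked for, a point or a joint stands for the part that bears it (a point fixed in the world has none). Each returns a list of dicts, best first, with "conf" (0 to 1); they miss things now and then, are a little off and sometimes report something else, mostly with a low value. They report only what shows in the picture. A call takes as long as a camera call.
- bot.boxes_of(camera, thing): "location" ([column, row] in pixels, amid what is visible of it).
- bot.place_of(camera, thing): "location" ([column, row] in pixels: a listed point, or the origin of a listed thing).
The state is a dict: "t": time; "joint_positions": joint angles; "qvel": joint speeds; "joint_torque": joint torques, N m; "tool_pos": TCP position; "eef_rot": TCP orientation; "ft_force": force on the tool from outside, world axes, zero at the start; "torque": the same for the moment, N m; "finger_gap": finger opening in m; "grasp_force": force on a finger pad.
Only numpy, scipy, OpenCV 4.12 (cv2) and the standard library are available. Lean on these libraries where they do the work, as an engineer would, in place of code of your own. Each camera call takes 0.05 s, during which the arm holds its last target. There are 200 camera calls.

## Working session

There is one attempt and no reset: what is moved stays moved. The work goes in short steps, Python scripts to look and compute and a shell command to move; the robot and the scene stay as the last step left them, time stands still between calls to the robot, and variables do not carry over. Pictures are saved under pics/ and viewed, at most 11 in all, crops included, and the job is handed in when it is done.

```bash
mkdir -p pics; cat > h.py <<'E'
import numpy as np, cv2
from station import bot
from scipy.spatial.transform import Rotation as R
def ray(s,px):
    K=s["mtx"];T=np.array(s["world_from_camera"]);K=np.array(K)
    d=np.array([(px[0]-K[0,2])/K[0,0],(px[1]-K[1,2])/K[1,1],1]);d/=np.linalg.norm(d)
    return T[:3,3],T[:3,:3]@d
def atz(s,px,z):
    o,d=ray(s,px);return o+d*(z-o[2])/d[2]
def tri(rs):
    A=sum(np.eye(3)-np.outer(d,d) for o,d in rs);b=sum((np.eye(3)-np.outer(d,d))@o for o,d in rs)
    p=np.linalg.solve(A,b);return p,[round(float(np.linalg.norm(np.cross(p-o,d)))*1e3,1) for o,d in rs]
def Rt(): 
    q=bot.get_obs()["eef_rot"];return R.from_quat([q[1],q[2],q[3],q[0]])
E
python3 - <<'E'
from h import *
S={}
for c in("scene","top"):
    S[c]=bot.snapshot(c);cv2.imwrite(f"pics/{c}0.png",S[c]["frame"][:,:,::-1])
for th in "gauge gauge_mid gauge_block wide_sleeve wide_sleeve_mouth wide_sleeve_stand narrow_sleeve burnisher rasp folder".split():
    rs=[]
    for c in S:
        r=bot.place_of(c,th)
        if r: rs.append(ray(S[c],r[0]["location"]));print(th,c,np.round(r[0]["location"],1),round(r[0]["conf"],2),end=' ')
    print(*( [np.round(v,4) for v in tri(rs)] if len(rs)==2 else []))
print(bot.get_obs())
for c in S: print(np.round(S[c]["world_from_camera"],3),S[c]["mtx"])
E
```

```text
gauge scene [402.5 309.7] 0.73 gauge top [344.5 215.7] 0.7 [ 0.7296 -0.1614 -0.214 ] [51.1 51.1]
gauge_mid scene [352.4 217. ] 0.7 gauge_mid top [415.6 282. ] 0.62 [ 0.4586 -0.2184  0.2442] [30.3 30.3]
gauge_block scene [397.1 328.9] 0.72 gauge_block top [410.5 284. ] 0.57 [ 0.4911 -0.2711  0.0008] [0.2 0.2]
wide_sleeve scene [354.2 241.2] 0.71 wide_sleeve top [347.1 213.4] 0.84 [ 0.6641 -0.1077  0.0212] [5.4 5.4]
wide_sleeve_mouth scene [352.2 218.2] 0.65 wide_sleeve_mouth top [348.8 223.6] 0.63 [ 0.6238 -0.1126  0.105 ] [0.7 0.7]
wide_sleeve_stand scene [350.7 254.1] 0.77 wide_sleeve_stand top [344.  227.7] 0.87 [ 0.6343 -0.1068  0.005 ] [1.9 1.9]
narrow_sleeve scene [273.3 222. ] 0.83 narrow_sleeve top [267.7 224.9] 0.49 [0.6365 0.0882 0.0195] [1. 1.]
burnisher scene [431.7 266.3] 0.62 burnisher top [408.7 209.2] 0.43 [ 0.6819 -0.2707  0.0056] [0.4 0.4]
rasp scene [479.  295.7] 0.73 rasp top [449.6 222. ] 0.71 [ 0.6504 -0.3759 -0.0012] [0.7 0.7]
folder scene [182.8 232.8] 0.86 folder top [191.7 270.1] 0.8 [ 0.5298  0.2779 -0.0137] [5.6 5.6]
{'t': 1.1, 'joint_positions': array([-1.
[... 512 characters left out ...]
-01,  1.51747383e-05]), 'ft_force': array([-0.35125893,  0.02636071,  0.50631665]), 'torque': array([ 0.02389287,  0.04230706, -0.03033455]), 'grasp_force': 0.0, 'finger_gap': 0.08562878967954539}
[[ 0.485 -0.51   0.711 -0.049]
 [-0.874 -0.296  0.385 -0.413]
 [ 0.014 -0.808 -0.589  0.596]
 [ 0.     0.     0.     1.   ]] [[447.72205973   0.         323.87821683]
 [  0.         447.72205973 236.06309864]
 [  0.           0.           1.        ]]
[[ 0.004 -0.985  0.171  0.374]
 [-1.    -0.003  0.003 -0.062]
 [-0.002 -0.171 -0.985  1.372]
 [ 0.     0.     0.     1.   ]] [[547.40733997   0.         325.56225592]
 [  0.         547.40733997 235.97480099]
 [  0.           0.           1.        ]]
```

View pics/scene0.png

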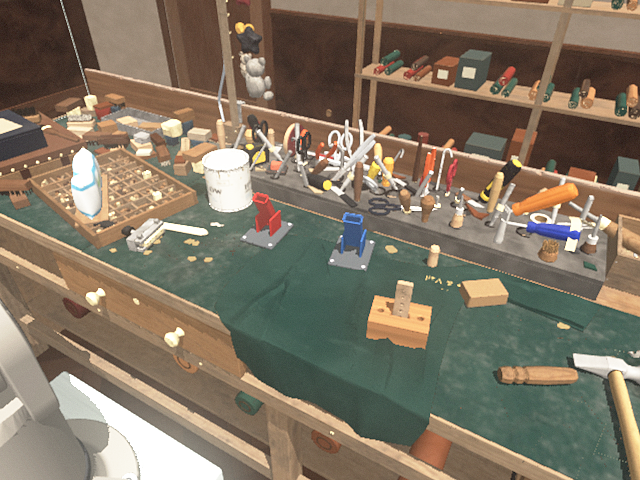

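View pics/top0.png

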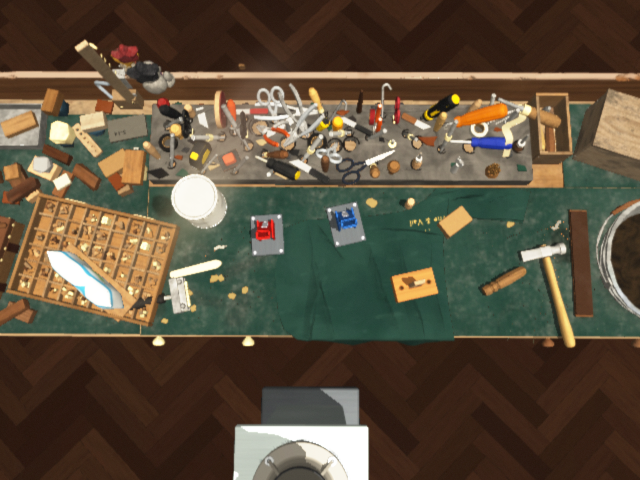

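The pictures show the gauge in its block at scene (402,310) / top (415,283) and the blue sleeve at scene (352,235) / top (347,220). The networks' points agree with these, except gauge and gauge_mid, which mistook the sleeve for the gauge. I'll swing the arm over and measure more closely from the wrist.

```bash
cat >> h.py <<'E'
def pose(yaw,tilt=0,flip=1):
    # tool y at heading yaw, tool z down, tilted so that z leans towards heading yaw by tilt (deg)
    c,s=np.cos(np.radians(yaw)),np.sin(np.radians(yaw));t=np.radians(tilt)
    h=np.array([c,s,0]);up=np.array([0,0,1])
    y=h*np.cos(t)+up*np.sin(t);z=-up*np.cos(t)+h*np.sin(t)
    return R.from_matrix(np.c_[np.cross(y,z),y,z])
def go(p,Rg,start=None):
    o=bot.get_obs();R0,p0=(Rt(),o["tool_pos"]) if start is None else start
    d=R0.inv().apply(np.array(p)-p0)*1e3;a=(R0.inv()*Rg).as_rotvec(degrees=True)
    print("mm",np.round(d,1),"deg",np.round(a,2),"rows>=",round(max(np.linalg.norm(d)/41.7,np.linalg.norm(a)/7.16),1))
E
python3 - <<'E'
from h import *
go([.40,.50,.25],pose(45));go([.40,.50,.25],pose(45),(pose(76.2),[.161,.656,.231]))
go([.50,.32,.25],pose(35),(pose(45),[.4,.5,.25]))
go([.50,.12,.25],pose(10),(pose(35),[.5,.32,.25]))
go([.50,-.08,.26],pose(0),(pose(10),[.5,.12,.25]))
E
```

```text
mm [-269.3  -94.1  -18.7] deg [ 0.  -0.  31.2] rows>= 6.9
mm [-269.3  -94.5  -19. ] deg [ 0.   0.  31.2] rows>= 6.9
mm [-198.   -56.6    0. ] deg [ 0.  0. 10.] rows>= 4.9
mm [-163.8 -114.7    0. ] deg [ 0.  0. 25.] rows>= 4.8
mm [-197.   -34.7  -10. ] deg [ 0.  0. 10.] rows>= 4.8
```

```bash
python3 -m crank '[{"tx":-0.190,"ty":-0.068,"tz":-0.014,"az":31},{"tx":-0.190,"ty":-0.068,"tz":-0.014,"az":31},{"tx":-0.190,"ty":-0.068,"tz":-0.014,"az":31},{"tx":-0.190,"ty":-0.068,"tz":-0.014,"az":31},{"tx":-0.190,"ty":-0.068,"tz":-0.014,"az":31}]'
python3 -c "
from h import *
go([.50,.30,.25],pose(25)); print(bot.get_obs()['joint_positions'].round(2))"
```

```text
mm [-414.1 -264.4  -18.7] deg [ 0.  -0.  51.2] rows>= 11.8
[-1.44  0.48  0.02  1.56 -0.01  1.11 -0.08]$[0]: bad value
```

```bash
python3 -m crank '[{"tx":-0.190,"ty":-0.068,"tz":-0.014,"ax":0,"ay":0,"az":31},{"tx":-0.190,"ty":-0.068,"tz":-0.014,"ax":0,"ay":0,"az":31},{"tx":-0.190,"ty":-0.068,"tz":-0.014,"ax":0,"ay":0,"az":31},{"tx":-0.190,"ty":-0.068,"tz":-0.014,"ax":0,"ay":0,"az":31},{"tx":-0.190,"ty":-0.068,"tz":-0.014,"ax":0,"ay":0,"az":31}]'
python3 -c "
from h import *
go([.50,.30,.25],pose(25)); print(bot.get_obs()['joint_positions'].round(2))"
```

```text
t: 1.52
tool_pos: [0.3319, 0.5421, 0.2458]
eef_rot: [0.0, 0.385, 0.923, 0.0]
ft_force: [0.8, 0.5, 0.2]
finger_gap: 0.0856
grasp_force: 0.0
mm [-290.3  -51.    -4. ] deg [ 0.05  0.03 19.74] rows>= 7.1
[-1.26  0.4   0.19  1.65 -0.08  1.1  -0.27]
```

```bash
python3 -m crank '[{"tx":-0.200,"ty":-0.035,"tz":-0.004,"ax":0,"ay":0,"az":18},{"tx":-0.200,"ty":-0.035,"tz":-0.004,"ax":0,"ay":0,"az":18},{"tx":-0.200,"ty":-0.035,"tz":-0.004,"ax":0,"ay":0,"az":18},{"tx":-0.200,"ty":-0.035,"tz":-0.004,"ax":0,"ay":0,"az":18},{"tx":-0.200,"ty":-0.035,"tz":-0.004,"ax":0,"ay":0,"az":18}]'
python3 -c "
from h import *
go([.50,.15,.25],pose(10)); print(bot.get_obs()['joint_positions'].round(2))"
```

```text
t: 1.93
tool_pos: [0.4481, 0.3757, 0.2497]
eef_rot: [0.0, 0.522, 0.853, 0.0]
ft_force: [0.2, -0.2, 0.3]
finger_gap: 0.0853
grasp_force: 0.0
mm [-224.6  -56.6   -0.3] deg [4.00e-02 1.00e-02 1.71e+01] rows>= 5.6
[-1.06  0.32  0.32  1.77 -0.11  1.07 -0.23]
```

```bash
python3 -m crank '[{"tx":-0.200,"ty":-0.085,"tz":-0.004,"ax":0,"ay":0,"az":17},{"tx":-0.200,"ty":-0.085,"tz":-0.004,"ax":0,"ay":0,"az":17},{"tx":-0.200,"ty":-0.085,"tz":-0.004,"ax":0,"ay":0,"az":17},{"tx":-0.200,"ty":-0.085,"tz":-0.004,"ax":0,"ay":0,"az":17},{"tx":-0.200,"ty":-0.085,"tz":-0.004,"ax":0,"ay":0,"az":17}]'
python3 -c "
from h import *
go([.50,-.18,.30],pose(0)); print(bot.get_obs()['joint_positions'].round(2))"
```

```text
t: 2.35
tool_pos: [0.4615, 0.1688, 0.2534]
eef_rot: [-0.0, 0.641, 0.767, 0.0]
ft_force: [0.1, 0.3, -0.1]
finger_gap: 0.0852
grasp_force: 0.0
mm [-350.1  -23.8  -46.8] deg [ 0.02 -0.03 10.19] rows>= 8.5
[-0.89  0.15  0.47  1.98 -0.08  1.03 -0.21]
```

```bash
python3 -m crank '[{"tx":-0.205,"ty":-0.010,"tz":-0.030,"ax":0,"ay":0,"az":10},{"tx":-0.205,"ty":-0.010,"tz":-0.030,"ax":0,"ay":0,"az":10},{"tx":-0.205,"ty":-0.010,"tz":-0.030,"ax":0,"ay":0,"az":10},{"tx":-0.205,"ty":-0.010,"tz":-0.030,"ax":0,"ay":0,"az":10},{"tx":-0.205,"ty":-0.010,"tz":-0.030,"ax":0,"ay":0,"az":10}]'
python3 - <<'E'
from h import *
print(bot.get_obs()['joint_positions'].round(2))
s=bot.snapshot("wrist");cv2.imwrite("pics/w1.png",s["frame"][:,:,::-1]);np.set_printoptions(suppress=True);print(s["world_from_camera"].round(3),s["mtx"])
for th in "gauge gauge_mid gauge_block wide_sleeve wide_sleeve_mouth wide_sleeve_stand".split():
    r=bot.place_of("wrist",th);print(th,[(np.round(x["location"],1),round(x["conf"],2)) for x in r[:2]])
E
```

```text
t: 2.77
tool_pos: [0.488, -0.0349, 0.2839]
eef_rot: [0.0, 0.706, 0.708, 0.001]
ft_force: [0.9, -0.0, -0.5]
finger_gap: 0.0854
grasp_force: 0.0
[-0.64  0.12  0.65  1.96 -0.08  1.09  0.04]
[[ 1.     0.004  0.002  0.487]
 [ 0.005 -0.964 -0.265  0.033]
 [ 0.     0.265 -0.964  0.428]
 [ 0.     0.     0.     1.   ]] [[371.64829954   0.         319.66083364]
 [  0.         371.64829954 230.0122715 ]
 [  0.           0.           1.        ]]
gauge [(array([313. , 390.8]), 0.56), (array([451.3,  77.6]), 0.4)]
gauge_mid [(array([320.5, 386.3]), 0.5)]
gauge_block [(array([317.2, 358.1]), 0.68)]
wide_sleeve [(array([468.7, 246.8]), 0.96), (array([319.4, 353.5]), 0.55)]
wide_sleeve_mouth [(array([461.2, 284.5]), 0.64), (array([439.6, 250.1]), 0.21)]
wide_sleeve_stand [(array([441.2, 249.1]), 0.82)]
```

View pics/w1.png

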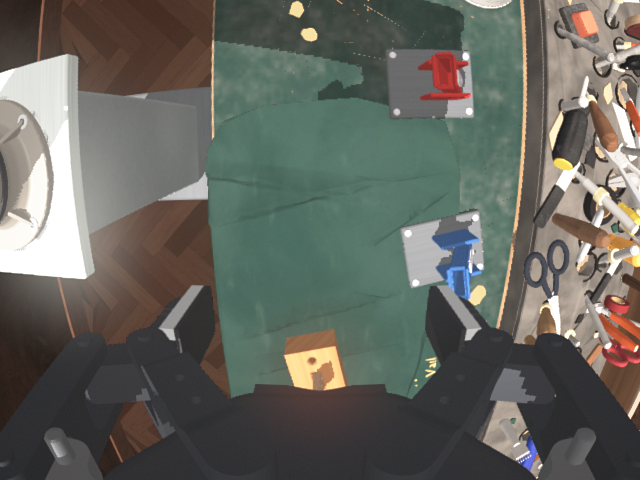

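The wrist view shows the red sleeve at (445,75), the blue sleeve at (458,265) on its plate, and the block at (317,360), partly behind the gripper. I'll shift further towards −y to get both targets in clear view.

```bash
python3 -m crank '[{"tx":-0.19,"ty":0.01,"tz":-0.010,"ax":0,"ay":0,"az":0},{"tx":-0.19,"ty":0.01,"tz":-0.010,"ax":0,"ay":0,"az":0},{"tx":-0.19,"ty":0.01,"tz":-0.010,"ax":0,"ay":0,"az":0},{"tx":-0.19,"ty":0.01,"tz":-0.010,"ax":0,"ay":0,"az":0},{"tx":-0.19,"ty":0.01,"tz":-0.010,"ax":0,"ay":0,"az":0}]'
cat >> h.py <<'E'
def wray(s,px):
    K=np.array(s["mtx"]);T=np.array(s["world_from_camera"])
    u=np.array([(px[0]-K[0,2])/K[0,0],(px[1]-K[1,2])/K[1,1]]);r=np.hypot(*u)
    d=np.r_[u/r*np.sin(r),np.cos(r)] if r else np.array([0,0,1.])
    return T[:3,3],T[:3,:3]@d
def wz(s,px,z):
    o,d=wray(s,px);return (o+d*(z-o[2])/d[2])
def wproj(s,P):
    T=np.array(s["world_from_camera"]);K=np.array(s["mtx"]);c=(np.asarray(P)-T[:3,3])@T[:3,:3]
    rho=np.hypot(c[:,0],c[:,1]);th=np.arctan2(rho,c[:,2])
    return np.c_[K[0,2]+K[0,0]*th*c[:,0]/rho,K[1,2]+K[1,1]*th*c[:,1]/rho]
E
python3 - <<'E'
from h import *
import pickle
print(bot.get_obs()['joint_positions'].round(2))
s=bot.snapshot("wrist");pickle.dump(s,open("w2.pkl","wb"));f=s["frame"][:,:,::-1]
for th in "gauge gauge_mid gauge_block wide_sleeve wide_sleeve_mouth wide_sleeve_stand".split():
    r=bot.place_of("wrist",th);print(th,[(np.round(x["location"],1),round(x["conf"],2)) for x in r[:2]])
cv2.imwrite("pics/w2.png",f)
E
```

```text
t: 3.53
tool_pos: [0.4987, -0.2259, 0.2934]
eef_rot: [0.001, 0.706, 0.708, -0.0]
ft_force: [0.3, -0.2, 0.5]
finger_gap: 0.0853
grasp_force: 0.0
[-0.32  0.25  0.77  1.83 -0.19  1.14  0.52]
gauge [(array([304.9, 239.7]), 0.59)]
gauge_mid [(array([309.4, 239.2]), 0.6)]
gauge_block [(array([308.8, 224.1]), 0.72)]
wide_sleeve [(array([469.4,  86.3]), 0.73), (array([302.8, 243.1]), 0.18)]
wide_sleeve_mouth [(array([458.2,  87.5]), 0.74)]
wide_sleeve_stand [(array([437.6,  93.7]), 0.66), (array([302. , 241.1]), 0.21)]
```

View pics/w2.png

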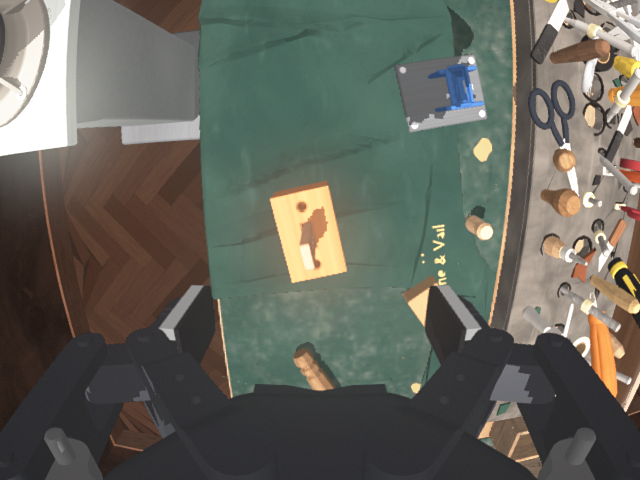

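The block is clear at (308,232), with the gauge end near (307,256). The blue sleeve's plate is at (441,93). I'll enlarge both to read their corners.

```bash
python3 - <<'E'
from h import *
f=cv2.imread("pics/w2.png")
a=cv2.resize(f[178:290,260:354],None,fx=4,fy=4,interpolation=cv2.INTER_CUBIC);b=cv2.resize(f[35:147,393:493],None,fx=4,fy=4,interpolation=cv2.INTER_CUBIC)
cv2.imwrite("pics/w2z.png",np.hstack([a,b]));print(a.shape)
E
```

```text
(448, 376, 3)
```

View pics/w2z.png

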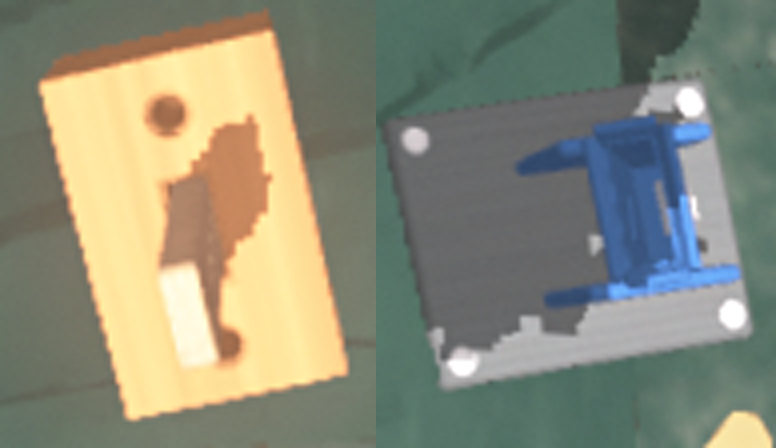

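```bash
python3 - <<'E'
from h import *
import pickle
s=pickle.load(open("w2.pkl","rb"));np.set_printoptions(suppress=True,precision=4)
def Z(l,z,ox,oy,x0=0): return np.array([wz(s,(ox+(x-x0)/4-.375,oy+y/4-.375),z) for x,y in l])[:,:2]
def rep(n,q):
    print(n,"c",q.mean(0)); e=np.roll(q,-1,0)-q; print("  len",np.linalg.norm(e,axis=1),"ang",np.degrees(np.arctan2(e[:,1],e[:,0])))
rep("block",Z([(42,83),(272,32),(347,373),(128,417)],.045,260,178))
rep("gtop",Z([(162,266),(192,262),(218,362),(185,366)],.115,260,178))
rep("plate",Z([(388,120),(708,77),(751,332),(443,388)],.008,393,35,376))
print("mouth rays at .102",wz(s,(458.2,87.5),.102),"stand o",wz(s,(437.6,93.7),0))
E
```

```text
block c [ 0.4866 -0.2734]
  len [0.0634 0.0997 0.0641 0.0996] ang [  12.658   -77.0975 -167.4466  102.5249]
gtop c [ 0.4867 -0.2726]
  len [0.0069 0.0251 0.0078 0.0249] ang [   8.2331  -76.4013 -172.2381  101.6899]
plate c [ 0.6433 -0.107 ]
  len [0.1032 0.0798 0.1013 0.0804] ang [  13.0849  -78.9526 -166.5188  102.4393]
mouth rays at .102 [ 0.6262 -0.1134  0.102 ] stand o [ 0.6385 -0.1099  0.    ]
```

```bash
python3 -c "
from h import *
go([.4867,-.273,.150],pose(12.7))"
```

```text
mm [-52.6 -13.  142.7] deg [ -0.03  -0.06 -12.29] rows>= 3.7
```

```bash
python3 -m crank '[{"tx":-0.0526,"ty":-0.013,"tz":0.1427,"ax":0,"ay":0,"az":-12.3},{"tx":-0.0526,"ty":-0.013,"tz":0.1427,"ax":0,"ay":0,"az":-12.3},{"tx":-0.0526,"ty":-0.013,"tz":0.1427,"ax":0,"ay":0,"az":-12.3},{"tx":-0.0526,"ty":-0.013,"tz":0.1427,"ax":0,"ay":0,"az":-12.3},{"tx":-0.0526,"ty":-0.013,"tz":0.1427,"ax":0,"ay":0,"az":-12.3}]' 0.6
python3 - <<'E'
from h import *
go([.4867,-.273,.077],pose(12.7))
s=bot.snapshot("wrist");cv2.imwrite("pics/w3.png",s["frame"][:,:,::-1])
E
```

```text
t: 4.3
tool_pos: [0.4824, -0.274, 0.1455]
eef_rot: [-0.004, 0.626, 0.78, -0.002]
ft_force: [0.4, -0.1, 0.4]
finger_gap: 0.051
grasp_force: 0.0
mm [-0.2  5.  68.5] deg [-0.46 -0.26 -0.21] rows>= 1.6
```

View pics/w3.png

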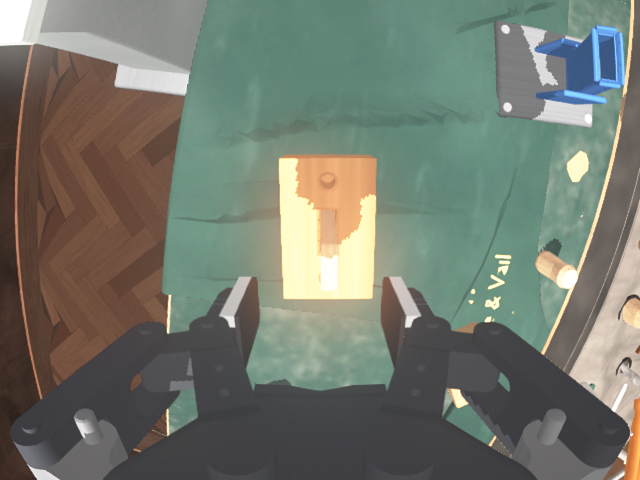

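The gauge end at (329,272) is about 5 mm to the +y side of the finger centre line at column 320. That agrees with the computed correction, so I'll go down.

```bash
python3 -m crank '[{"tx":0,"ty":0.001,"tz":0.025,"ax":0,"ay":0,"az":0},{"tx":0,"ty":0.001,"tz":0.05,"ax":0,"ay":0,"az":0},{"tx":0,"ty":0.001,"tz":0.073,"ax":0,"ay":0,"az":0},{"tx":0,"ty":0.001,"tz":0.073,"ax":0,"ay":0,"az":0},{"tx":0,"ty":0.001,"tz":0.073,"ax":0,"ay":0,"az":0}]'
python3 - <<'E'
from h import *
go([.4867,-.273,.077],pose(12.7))
E
```

```text
t: 4.77
tool_pos: [0.4882, -0.2741, 0.0786]
eef_rot: [0.0, 0.625, 0.781, 0.0]
ft_force: [0.3, -0.1, 0.7]
finger_gap: 0.0515
grasp_force: 0.0
mm [ 1.4 -1.2  1.6] deg [ 0.04 -0.02 -0.08] rows>= 0.1
```

Well placed, so I'll close on it.

```bash
python3 -m crank '[{"tx":0.001,"ty":-0.001,"tz":0.001,"ax":0,"ay":0,"az":0},{"tx":0.001,"ty":-0.001,"tz":0.001,"ax":0,"ay":0,"az":0},{"tx":0.001,"ty":-0.001,"tz":0.001,"ax":0,"ay":0,"az":0},{"tx":0.001,"ty":-0.001,"tz":0.001,"ax":0,"ay":0,"az":0},{"tx":0.001,"ty":-0.001,"tz":0.001,"ax":0,"ay":0,"az":0}]' 0
python3 -m crank '[{"tx":0,"ty":0,"tz":0,"ax":0,"ay":0,"az":0},{"tx":0,"ty":0,"tz":0,"ax":0,"ay":0,"az":0},{"tx":0,"ty":0,"tz":0,"ax":0,"ay":0,"az":0}]'
```

```text
t: 5.18
tool_pos: [0.4869, -0.2747, 0.0779]
eef_rot: [0.001, 0.626, 0.78, 0.001]
ft_force: [-1.0, 1.7, 8.1]
finger_gap: 0.0085
grasp_force: 58.9
t: 5.43
tool_pos: [0.4869, -0.2747, 0.0779]
eef_rot: [0.001, 0.626, 0.78, 0.001]
ft_force: [-0.7, 1.6, 7.6]
finger_gap: 0.0086
grasp_force: 58.9
```

```bash
python3 -m crank '[{"tx":0,"ty":0,"tz":-0.025,"ax":0,"ay":0,"az":0},{"tx":0,"ty":0,"tz":-0.06,"ax":0,"ay":0,"az":0},{"tx":0,"ty":0,"tz":-0.10,"ax":0,"ay":0,"az":0},{"tx":0,"ty":0,"tz":-0.13,"ax":0,"ay":0,"az":0},{"tx":0,"ty":0,"tz":-0.13,"ax":0,"ay":0,"az":0}]'
python3 - <<'E'
from h import *
yaw=12.5;h=np.array([np.cos(np.radians(yaw)),np.sin(np.radians(yaw)),0]);t=np.radians(25)
zs=np.array([0,0,np.cos(t)])-h*np.sin(t);m=np.array([.625,-.113,.102])
# gauge tip is 67mm beyond TCP; stand 50 mm above mouth
g=m+zs*(.067+.050);print("zs",zs,"goal",g);go(g,pose(yaw,25));print(bot.get_obs()['joint_positions'].round(2))
E
```

```text
t: 5.85
tool_pos: [0.4887, -0.2769, 0.2129]
eef_rot: [0.005, 0.626, 0.78, 0.002]
ft_force: [0.6, -0.3, -1.4]
finger_gap: 0.008
grasp_force: 59.7
zs [-0.41260052 -0.09147133  0.90630779] goal [ 0.57672574 -0.12370215  0.20803801]
mm [130.7 118.9   5.2] deg [-2.448e+01  3.200e-01  1.000e-02] rows>= 4.2
[-0.15  0.36  0.71  1.89 -0.29  0.98  0.9 ]
```

```bash
python3 -m crank '[{"tx":0.131,"ty":0.119,"tz":0.002,"ax":-24.5,"ay":0.3,"az":0},{"tx":0.131,"ty":0.119,"tz":0.002,"ax":-24.5,"ay":0.3,"az":0},{"tx":0.131,"ty":0.119,"tz":0.002,"ax":-24.5,"ay":0.3,"az":0},{"tx":0.131,"ty":0.119,"tz":0.002,"ax":-24.5,"ay":0.3,"az":0},{"tx":0.131,"ty":0.119,"tz":0.002,"ax":-24.5,"ay":0.3,"az":0}]'
python3 -m crank '[{"tx":0,"ty":0,"tz":0,"ax":0,"ay":0,"az":0},{"tx":0,"ty":0,"tz":0,"ax":0,"ay":0,"az":0}]'
python3 - <<'E'
from h import *
import pickle
go([.57672574,-.12370215,.20803801],pose(12.5,25));S={}
for c in("scene","top","wrist"):
    S[c]=bot.snapshot(c)
    for th in("wide_sleeve_mouth","gauge_mid","wide_sleeve"):
        r=bot.place_of(c,th);print(c,th,[(np.round(x["location"],1),round(x["conf"],2)) for x in r[:2]])
pickle.dump(S,open("s4.pkl","wb"))
f=S["wrist"]["frame"][:,:,::-1]; g=S["scene"]["frame"][:,:,::-1]; t=S["top"]["frame"][:,:,::-1]
a=cv2.resize(g[150:270,290:410],(360,360),interpolation=cv2.INTER_CUBIC);b=cv2.resize(t[170:260,300:390],(360,360),interpolation=cv2.INTER_CUBIC)
cv2.imwrite("pics/w4z.png",np.hstack([a,b]));cv2.imwrite("pics/w4.png",f)
E
```

```text
t: 6.27
tool_pos: [0.5727, -0.1151, 0.2035]
eef_rot: [0.129, 0.61, 0.763, 0.169]
ft_force: [0.7, 0.7, -0.2]
finger_gap: 0.0085
grasp_force: 59.7
t: 6.43
tool_pos: [0.5735, -0.1206, 0.2044]
eef_rot: [0.131, 0.611, 0.763, 0.167]
ft_force: [-0.3, -0.1, 0.1]
finger_gap: 0.0082
grasp_force: 59.7
mm [-3.7  3.8 -2.3] deg [-0.51 -0.31  0.  ] rows>= 0.1
scene wide_sleeve_mouth [(array([351.6, 218.3]), 0.73), (array([396.5, 331.3]), 0.39)]
scene gauge_mid [(array([348.3, 192.2]), 0.65)]
scene wide_sleeve [(array([355.9, 241.3]), 0.57)]
top wide_sleeve_mouth [(array([346.6, 224.9]), 0.8)]
top gauge_mid [(array([352.6, 234.1]), 0.62)]
top wide_sleeve [(array([345.1, 213.8]), 0.54)]
wrist wide_sleeve_mouth [(array([330.8, 228.7]), 0.89)]
wrist gauge_mid [(array([325. , 275.8]), 0.9)]
wrist wide_sleeve [(array([332.8, 199.6]), 0.88)]
```

View pics/w4.png

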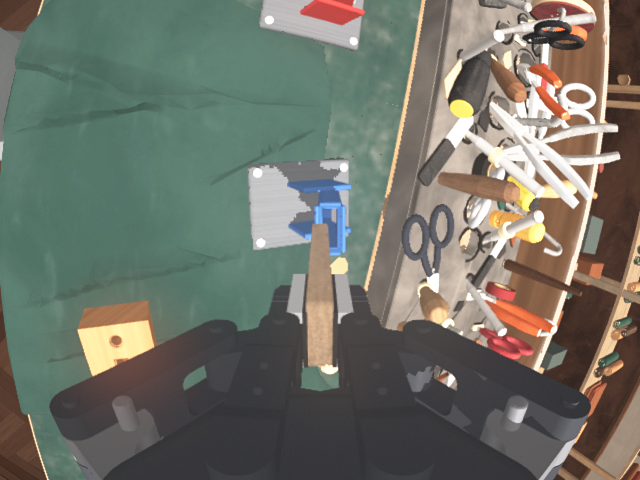

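The wrist view shows the gauge gripped with its tip at (320,226), and the mouth of the blue sleeve just beyond it at about (330,228). I'll enlarge this with the predicted outlines drawn over it.

```bash
cat >> h.py <<'E'
def sleeve(m,yaw=12.5,tilt=25):
    A=pose(yaw,tilt).as_matrix(); x,z=A[:,1],-A[:,2]; y=np.cross(z,x)
    return np.c_[x,y,z],np.array(m)
def rect(a,b,z): return np.array([[a,b,z],[-a,b,z],[-a,-b,z],[a,-b,z]])/1e3
E
python3 - <<'E'
from h import *
import pickle
s=pickle.load(open("s4.pkl","rb"))["wrist"];f=cv2.resize(s["frame"][180:310,280:380,::-1],None,fx=4,fy=4,interpolation=cv2.INTER_CUBIC)
g=f.copy()
def dr(P,c):
    q=(wproj(s,P)-[280,180]+.5)*4-.5;print(q.round(0).tolist());cv2.polylines(g,[np.int32(q*8)],True,c,1,cv2.LINE_AA,3)
A,m=sleeve([.625,-.113,.102])
dr(rect(5.6,14.3,0)@A.T+m,(0,255,255));dr(rect(8.6,17.3,0)@A.T+m,(0,0,255))
T=Rt().as_matrix();p=bot.get_obs()["tool_pos"]
dr(np.array([[13,4.5,67],[13,-4.5,67],[-13,-4.5,67],[-13,4.5,67]])/1e3@T.T+p,(0,255,0))
cv2.imwrite("pics/w4z.png",np.hstack([f,g]));print(g.shape,tri([wray(s,(330.8,228.7))]) if 0 else wz(s,(330.8,228.7),.102))
E
```

```text
[[219.0, 123.0], [156.0, 123.0], [156.0, 276.0], [218.0, 276.0]]
[[236.0, 106.0], [139.0, 106.0], [140.0, 291.0], [234.0, 291.0]]
[[191.0, 175.0], [130.0, 175.0], [131.0, 341.0], [190.0, 341.0]]
(520, 400, 3) [ 0.6283189 -0.1118952  0.102    ]
```

View pics/w4z.png

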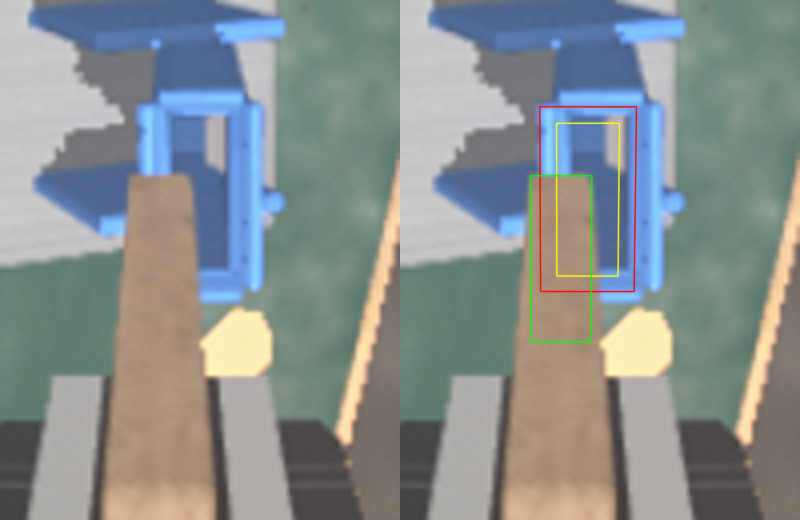

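The gauge tip falls exactly on its predicted outline (green). The sleeve's real slot spans about x 170–229 and y 114–270 in the crop, against a predicted centre of (187,199). So the mouth is about 2.2 mm further along +x and 1.4 mm along +y than I assumed.

```bash
python3 - <<'E'
from h import *
A,m=sleeve([.625,-.113,.102]);m=m+A@[.0022,.0014,0];print(m)
go(m+A[:,2]*(.067+.010),pose(12.5,25))
E
```

```text
[ 0.6266436  -0.11120163  0.10292976]
mm [-2.1  6.3 37.7] deg [-0.51 -0.29 -0.07] rows>= 0.9
```

```bash
python3 -m crank '[{"tx":-0.0021,"ty":0.0063,"tz":0.012,"ax":-0.5,"ay":-0.3,"az":0},{"tx":-0.0021,"ty":0.0063,"tz":0.025,"ax":-0.5,"ay":-0.3,"az":0},{"tx":-0.0021,"ty":0.0063,"tz":0.0377,"ax":-0.5,"ay":-0.3,"az":0},{"tx":-0.0021,"ty":0.0063,"tz":0.0377,"ax":-0.5,"ay":-0.3,"az":0},{"tx":-0.0021,"ty":0.0063,"tz":0.0377,"ax":-0.5,"ay":-0.3,"az":0}]'
python3 -m crank '[{"tx":0,"ty":0,"tz":0,"ax":0,"ay":0,"az":0},{"tx":0,"ty":0,"tz":0,"ax":0,"ay":0,"az":0},{"tx":0,"ty":0,"tz":0,"ax":0,"ay":0,"az":0},{"tx":0,"ty":0,"tz":0,"ax":0,"ay":0,"az":0}]'
python3 - <<'E'
from h import *
import pickle
A,m=sleeve([.62664,-.1112,.10293])
go(m+A[:,2]*.077,pose(12.5,25))
s=bot.snapshot("wrist");r=bot.place_of("wrist","wide_sleeve_mouth");print(r[0])
f=cv2.resize(s["frame"][180:310,280:380,::-1],None,fx=4,fy=4,interpolation=cv2.INTER_CUBIC);g=f.copy()
def dr(P,c):
    q=(wproj(s,P)-[280,180]+.5)*4-.5;print(q.round(0).tolist());cv2.polylines(g,[np.int32(q*8)],True,c,1,cv2.LINE_AA,3)
dr(rect(5.6,14.3,0)@A.T+m,(0,255,255))
T=Rt().as_matrix();p=bot.get_obs()["tool_pos"]
dr(np.array([[13,4.5,67],[13,-4.5,67],[-13,-4.5,67],[-13,4.5,67]])/1e3@T.T+p,(0,255,0))
cv2.imwrite("pics/w5z.png",np.hstack([f,g]))
E
```

```text
t: 7.45
tool_pos: [0.5945, -0.1181, 0.1722]
eef_rot: [0.135, 0.612, 0.761, 0.168]
ft_force: [0.8, 0.7, 0.6]
finger_gap: 0.0086
grasp_force: 59.7
t: 7.78
tool_pos: [0.595, -0.1182, 0.1733]
eef_rot: [0.136, 0.612, 0.761, 0.169]
ft_force: [-0.3, -0.1, -0.3]
finger_gap: 0.0078
grasp_force: 59.7
mm [-0.  -0.4  0.5] deg [ 0.05  0.02 -0.07] rows>= 0.0
{'location': [314.8, 242.7], 'conf': 0.76}
[[193.0, 154.0], [120.0, 154.0], [121.0, 329.0], [192.0, 329.0]]
[[189.0, 178.0], [128.0, 178.0], [129.0, 344.0], [188.0, 344.0]]
```

View pics/w5z.png

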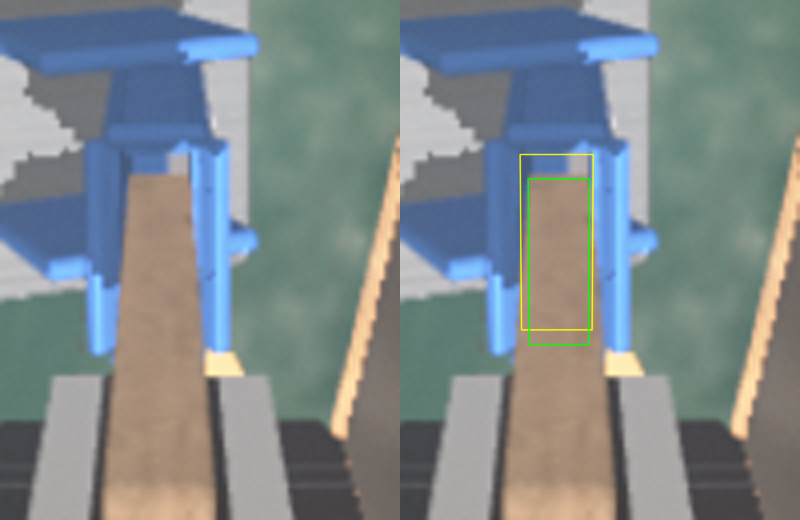

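The predicted slot (yellow) lies on the real one, and the gauge tip is centred between the lips at crop column 159, so the fit is good. I'll insert in small steps and watch the force.

```bash
python3 -m crank '[{"tx":0,"ty":0,"tz":0.004,"ax":0,"ay":0,"az":0},{"tx":0,"ty":0,"tz":0.008,"ax":0,"ay":0,"az":0},{"tx":0,"ty":0,"tz":0.012,"ax":0,"ay":0,"az":0},{"tx":0,"ty":0,"tz":0.015,"ax":0,"ay":0,"az":0},{"tx":0,"ty":0,"tz":0.015,"ax":0,"ay":0,"az":0}]'
cat >>h.py <<'E'
def st():
    A,m=sleeve([.62664,-.1112,.10293]);o=bot.get_obs();print("F sleeve",(o["ft_force"]@A).round(1),"tip(mm)",((o["tool_pos"]-A[:,2]*.067-m)@A*1e3).round(1));go(m+A[:,2]*.067,pose(12.5,25))
E
python3 -c "
from h import *
st()"
```

```text
t: 8.3
tool_pos: [0.6013, -0.1171, 0.1584]
eef_rot: [0.136, 0.612, 0.761, 0.168]
ft_force: [0.4, -2.0, -1.4]
finger_gap: 0.008
grasp_force: 59.6
F sleeve [-0.6 -2.1 -1.3] tip(mm) [-0.1 -0.3 -5.7]
mm [ 0.3  0.1 -5.7] deg [-0.03  0.06 -0.08] rows>= 0.1
```

```bash
python3 -m crank '[{"tx":-0.0005,"ty":0,"tz":0.005,"ax":0,"ay":0,"az":0},{"tx":-0.0005,"ty":0,"tz":0.010,"ax":0,"ay":0,"az":0},{"tx":-0.0005,"ty":0,"tz":0.015,"ax":0,"ay":0,"az":0},{"tx":-0.0005,"ty":0,"tz":0.020,"ax":0,"ay":0,"az":0},{"tx":-0.0005,"ty":0,"tz":0.020,"ax":0,"ay":0,"az":0}]'
python3 -c "
from h import *
st()"
```

```text
t: 8.72
tool_pos: [0.6095, -0.1154, 0.1399]
eef_rot: [0.135, 0.612, 0.761, 0.168]
ft_force: [1.3, -1.3, -0.8]
finger_gap: 0.0084
grasp_force: 59.6
F sleeve [ 0.6 -1.5 -1.1] tip(mm) [ -0.3  -0.4 -26.1]
mm [  0.4   0.3 -26.1] deg [-0.06  0.02 -0.06] rows>= 0.6
```

```bash
python3 -m crank '[{"tx":-0.0003,"ty":0,"tz":0.005,"ax":0,"ay":0,"az":0},{"tx":-0.0003,"ty":0,"tz":0.010,"ax":0,"ay":0,"az":0},{"tx":-0.0003,"ty":0,"tz":0.014,"ax":0,"ay":0,"az":0},{"tx":-0.0003,"ty":0,"tz":0.018,"ax":0,"ay":0,"az":0},{"tx":-0.0003,"ty":0,"tz":0.021,"ax":0,"ay":0,"az":0}]'
python3 -c "
from h import *
st()"
```

```text
t: 9.13
tool_pos: [0.6183, -0.1136, 0.1214]
eef_rot: [0.135, 0.612, 0.761, 0.169]
ft_force: [-0.1, -1.3, -0.1]
finger_gap: 0.008
grasp_force: 59.8
F sleeve [-0.4 -1.2  0.1] tip(mm) [ -0.1  -0.5 -46.5]
mm [  0.5   0.  -46.5] deg [-0.02 -0.01 -0.06] rows>= 1.1
```

```bash
python3 -m crank '[{"tx":-0.0003,"ty":0,"tz":0.003,"ax":0,"ay":0,"az":0},{"tx":-0.0003,"ty":0,"tz":0.006,"ax":0,"ay":0,"az":0},{"tx":-0.0003,"ty":0,"tz":0.009,"ax":0,"ay":0,"az":0},{"tx":-0.0003,"ty":0,"tz":0.011,"ax":0,"ay":0,"az":0},{"tx":-0.0003,"ty":0,"tz":0.011,"ax":0,"ay":0,"az":0}]'
python3 -c "
from h import *
st()"
```

```text
t: 9.55
tool_pos: [0.6223, -0.1128, 0.1112]
eef_rot: [0.135, 0.612, 0.761, 0.169]
ft_force: [-1.2, -0.1, -2.7]
finger_gap: 0.0084
grasp_force: 59.5
F sleeve [-2.2  0.2 -2. ] tip(mm) [ -0.6  -0.6 -57.6]
mm [  0.6   0.5 -57.6] deg [-0.07 -0.02 -0.06] rows>= 1.4
```

```bash
python3 -m crank '[{"tx":0,"ty":0,"tz":0.002,"ax":0,"ay":0,"az":0},{"tx":0,"ty":0,"tz":0.004,"ax":0,"ay":0,"az":0},{"tx":0,"ty":0,"tz":0.004,"ax":0,"ay":0,"az":0},{"tx":0,"ty":0,"tz":0.004,"ax":0,"ay":0,"az":0}]'
python3 -c "
from h import *
st()"
```

```text
t: 9.88
tool_pos: [0.6241, -0.1126, 0.1079]
eef_rot: [0.135, 0.612, 0.761, 0.169]
ft_force: [-0.8, -0.1, -3.1]
finger_gap: 0.008
grasp_force: 59.4
F sleeve [-2.   0.1 -2.5] tip(mm) [ -0.4  -0.8 -61.3]
mm [  0.8   0.3 -61.3] deg [-0.04 -0.01 -0.07] rows>= 1.5
```

```bash
python3 -m crank '[{"tx":0,"ty":0,"tz":0,"ax":0,"ay":0,"az":0},{"tx":0,"ty":0,"tz":0,"ax":0,"ay":0,"az":0},{"tx":0,"ty":0,"tz":0,"ax":0,"ay":0,"az":0},{"tx":0,"ty":0,"tz":0,"ax":0,"ay":0,"az":0}]' 0.35
python3 -m crank '[{"tx":0,"ty":0,"tz":-0.03,"ax":0,"ay":0,"az":0},{"tx":0,"ty":0,"tz":-0.06,"ax":0,"ay":0,"az":0},{"tx":0,"ty":0,"tz":-0.08,"ax":0,"ay":0,"az":0},{"tx":0,"ty":0,"tz":-0.08,"ax":0,"ay":0,"az":0}]'
python3 -m crank '[{"tx":0,"ty":0,"tz":0,"ax":0,"ay":0,"az":0},{"tx":0,"ty":0,"tz":0,"ax":0,"ay":0,"az":0},{"tx":0,"ty":0,"tz":0,"ax":0,"ay":0,"az":0},{"tx":0,"ty":0,"tz":0,"ax":0,"ay":0,"az":0},{"tx":0,"ty":0,"tz":0,"ax":0,"ay":0,"az":0}]' 0
python3 - <<'E'
from h import *
st();s=bot.snapshot("wrist");r=bot.place_of("wrist","gauge_mid");print(r[:1])
f=cv2.resize(s["frame"][150:400,220:420,::-1],None,fx=2,fy=2,interpolation=cv2.INTER_CUBIC)
t=bot.snapshot("scene")["frame"][150:275,290:390,::-1];cv2.imwrite("pics/w6.png",np.hstack([f,cv2.resize(t,(400,500),interpolation=cv2.INTER_CUBIC)]))
E
```

```text
t: 10.22
tool_pos: [0.6252, -0.1126, 0.109]
eef_rot: [0.136, 0.611, 0.761, 0.169]
ft_force: [-0.2, -0.4, -0.1]
finger_gap: 0.0297
grasp_force: 0.0
t: 10.55
tool_pos: [0.5924, -0.1215, 0.185]
eef_rot: [0.138, 0.612, 0.76, 0.17]
ft_force: [-0.7, -1.0, 0.2]
finger_gap: 0.0298
grasp_force: 0.0
t: 10.97
tool_pos: [0.5912, -0.1198, 0.1799]
eef_rot: [0.135, 0.612, 0.761, 0.168]
ft_force: [0.1, -0.3, -0.5]
finger_gap: -0.0001
grasp_force: 0.0
F sleeve [-0.2 -0.3 -0.4] tip(mm) [-0.5 -0.8 18.2]
mm [ 0.8  0.5 18.2] deg [-0.08 -0.01 -0.06] rows>= 0.4
[{'location': [323.9, 230.2], 'conf': 0.89}]
```

View pics/w6.png

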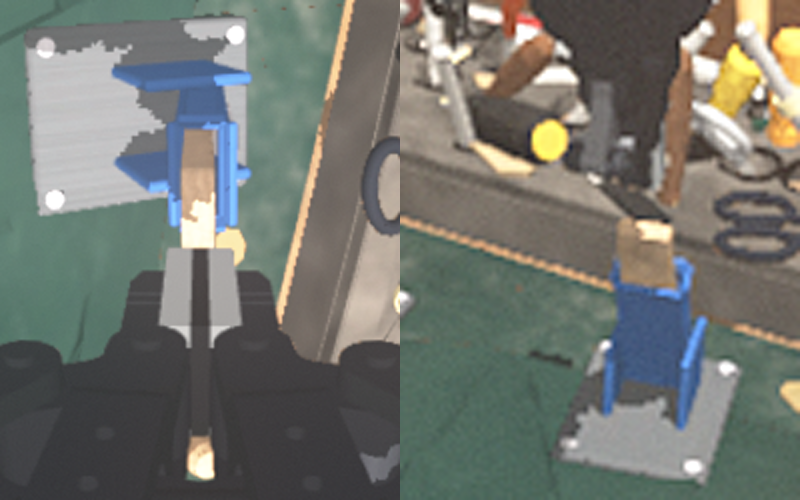

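The gauge stands in the sleeve, held by the leaf, with about 40 mm showing. The shut fingers sit in line above its end. Next I'll push it with the shut fingertips: the finished TCP reading should be near −56, and contact is expected near −22.

```bash
python3 -m crank '[{"tx":0.0005,"ty":0.0005,"tz":0.015,"ax":0,"ay":0,"az":0},{"tx":0.0005,"ty":0.0005,"tz":0.028,"ax":0,"ay":0,"az":0},{"tx":0.0005,"ty":0.0005,"tz":0.034,"ax":0,"ay":0,"az":0},{"tx":0.0005,"ty":0.0005,"tz":0.038,"ax":0,"ay":0,"az":0},{"tx":0.0005,"ty":0.0005,"tz":0.042,"ax":0,"ay":0,"az":0}]'
python3 -c "
from h import *
st()"
python3 -m crank '[{"tx":0,"ty":0,"tz":0.003,"ax":0,"ay":0,"az":0},{"tx":0,"ty":0,"tz":0.006,"ax":0,"ay":0,"az":0},{"tx":0,"ty":0,"tz":0.009,"ax":0,"ay":0,"az":0},{"tx":0,"ty":0,"tz":0.012,"ax":0,"ay":0,"az":0}]'
python3 -c "
from h import *
st()"
```

```text
t: 11.53
tool_pos: [0.6091, -0.1157, 0.1427]
eef_rot: [0.135, 0.612, 0.761, 0.169]
ft_force: [1.1, -0.3, 0.0]
finger_gap: -0.0004
grasp_force: 0.0
F sleeve [ 0.9 -0.5 -0.4] tip(mm) [  0.4  -0.6 -23.3]
mm [  0.6  -0.4 -23.3] deg [-0.02  0.02 -0.08] rows>= 0.6
t: 11.87
tool_pos: [0.6142, -0.1146, 0.1323]
eef_rot: [0.136, 0.612, 0.761, 0.169]
ft_force: [-1.7, -0.5, 2.8]
finger_gap: -0.0001
grasp_force: 1.1
F sleeve [-0.5 -0.1  3.3] tip(mm) [  0.7  -0.6 -34.9]
mm [  0.6  -0.7 -34.9] deg [ 0.03  0.02 -0.07] rows>= 0.8
```

```bash
python3 -m crank '[{"tx":0,"ty":-0.0005,"tz":0.003,"ax":0,"ay":0,"az":0},{"tx":0,"ty":-0.0005,"tz":0.006,"ax":0,"ay":0,"az":0},{"tx":0,"ty":-0.0005,"tz":0.009,"ax":0,"ay":0,"az":0},{"tx":0,"ty":-0.0005,"tz":0.011,"ax":0,"ay":0,"az":0}]'
python3 -c "
from h import *
st()"
python3 -m crank '[{"tx":0,"ty":0,"tz":0.002,"ax":0,"ay":0,"az":0},{"tx":0,"ty":0,"tz":0.004,"ax":0,"ay":0,"az":0},{"tx":0,"ty":0,"tz":0.005,"ax":0,"ay":0,"az":0}]'
python3 -c "
from h import *
st()"
```

```text
t: 12.2
tool_pos: [0.6185, -0.1135, 0.1219]
eef_rot: [0.136, 0.611, 0.761, 0.169]
ft_force: [-0.1, -0.2, 3.1]
finger_gap: -0.0001
grasp_force: 1.5
F sleeve [ 1.2 -0.2  2.9] tip(mm) [  0.4  -0.5 -46.3]
mm [  0.5  -0.4 -46.3] deg [ 0.03  0.02 -0.06] rows>= 1.1
t: 12.45
tool_pos: [0.6206, -0.113, 0.1174]
eef_rot: [0.136, 0.611, 0.761, 0.169]
ft_force: [-0.6, 0.2, 3.1]
finger_gap: -0.0004
grasp_force: 1.7
F sleeve [0.8 0.3 3. ] tip(mm) [  0.4  -0.5 -51.2]
mm [  0.5  -0.4 -51.2] deg [ 0.02  0.01 -0.06] rows>= 1.2
```

Sliding under about 3 N with roughly 5 mm to go, so I'll take smaller steps now.

```bash
for i in 1; do :; done
python3 -m crank '[{"tx":0,"ty":0,"tz":0.001,"ax":0,"ay":0,"az":0},{"tx":0,"ty":0,"tz":0.002,"ax":0,"ay":0,"az":0},{"tx":0,"ty":0,"tz":0.003,"ax":0,"ay":0,"az":0}]'
python3 -c "
from h import *
st()"
```

```text
t: 12.7
tool_pos: [0.6217, -0.1128, 0.1149]
eef_rot: [0.136, 0.611, 0.761, 0.169]
ft_force: [0.1, 0.1, 3.4]
finger_gap: 0.0001
grasp_force: 1.8
F sleeve [1.5 0.1 3. ] tip(mm) [  0.4  -0.5 -54. ]
mm [  0.5  -0.3 -54. ] deg [ 0.03  0.02 -0.06] rows>= 1.3
```

```bash
python3 -m crank '[{"tx":0,"ty":0,"tz":0.0005,"ax":0,"ay":0,"az":0},{"tx":0,"ty":0,"tz":0.001,"ax":0,"ay":0,"az":0}]'
python3 -c "
from h import *
st()"
```

```text
t: 12.87
tool_pos: [0.6221, -0.1127, 0.114]
eef_rot: [0.136, 0.611, 0.761, 0.169]
ft_force: [0.0, -0.2, 4.0]
finger_gap: 0.0002
grasp_force: 1.9
F sleeve [ 1.7 -0.2  3.7] tip(mm) [  0.4  -0.5 -55. ]
mm [  0.5  -0.3 -55. ] deg [ 0.03  0.01 -0.06] rows>= 1.3
```

```bash
python3 -m crank '[{"tx":0,"ty":0,"tz":0.0005,"ax":0,"ay":0,"az":0},{"tx":0,"ty":0,"tz":0.001,"ax":0,"ay":0,"az":0}]'
```

```text
t: 13.03
tool_pos: [0.6225, -0.1126, 0.1131]
eef_rot: [0.136, 0.611, 0.761, 0.169]
ft_force: [-0.3, 0.6, 4.3]
finger_gap: 0.0003
grasp_force: 1.9
```

```bash
python3 -m crank '[{"tx":0,"ty":0,"tz":0.0005,"ax":0,"ay":0,"az":0},{"tx":0,"ty":0,"tz":0.001,"ax":0,"ay":0,"az":0}]'; python3 -c "
from h import *
st()"
```

```text
t: 13.2
tool_pos: [0.623, -0.1125, 0.1122]
eef_rot: [0.136, 0.611, 0.761, 0.169]
ft_force: [-1.9, 0.2, 8.4]
finger_gap: -0.0
grasp_force: 4.4
F sleeve [1.9 0.6 8.4] tip(mm) [  0.4  -0.5 -57. ]
mm [  0.5  -0.4 -57. ] deg [ 0.03  0.02 -0.06] rows>= 1.4
```

```bash
python3 -m crank '[{"tx":0,"ty":0,"tz":0.0005,"ax":0,"ay":0,"az":0},{"tx":0,"ty":0,"tz":0.0005,"ax":0,"ay":0,"az":0}]'
```

```text
t: 13.37
tool_pos: [0.623, -0.1128, 0.1121]
eef_rot: [0.136, 0.612, 0.761, 0.169]
ft_force: [-2.7, -0.2, 9.2]
finger_gap: -0.0002
grasp_force: 5.0
```

```bash
python3 -m crank '[{"tx":0,"ty":0,"tz":0.0005,"ax":0,"ay":0,"az":0},{"tx":0,"ty":0,"tz":0.0005,"ax":0,"ay":0,"az":0}]'; python3 -c "
from h import *
st()"
```

```text
t: 13.53
tool_pos: [0.6231, -0.1131, 0.1121]
eef_rot: [0.136, 0.612, 0.761, 0.169]
ft_force: [-5.4, -0.2, 14.3]
finger_gap: 0.0001
grasp_force: 7.7
F sleeve [ 1.2  0.9 15.2] tip(mm) [  0.4  -1.1 -57.1]
mm [  1.1  -0.3 -57.1] deg [ 0.07  0.03 -0.11] rows>= 1.4
```

The force is rising while the tip stays put, at the expected depth. That's the floor. I'll withdraw and check.

```bash
python3 -m crank '[{"tx":0,"ty":0,"tz":0.0006,"ax":0,"ay":0,"az":0},{"tx":0,"ty":0,"tz":0.0006,"ax":0,"ay":0,"az":0}]'
python3 -m crank '[{"tx":0,"ty":0,"tz":-0.02,"ax":0,"ay":0,"az":0},{"tx":0,"ty":0,"tz":-0.05,"ax":0,"ay":0,"az":0},{"tx":0,"ty":0,"tz":-0.08,"ax":0,"ay":0,"az":0},{"tx":0,"ty":0,"tz":-0.10,"ax":0,"ay":0,"az":0},{"tx":0,"ty":0,"tz":-0.10,"ax":0,"ay":0,"az":0}]'
python3 - <<'E'
from h import *
st();s=bot.snapshot("wrist")
f=cv2.resize(s["frame"][130:330,240:400,::-1],(400,500),interpolation=cv2.INTER_CUBIC)
t=bot.snapshot("scene")["frame"][150:275,290:390,::-1];cv2.imwrite("pics/w7.png",np.hstack([f,cv2.resize(t,(400,500),interpolation=cv2.INTER_CUBIC)]))
E
```

```text
t: 13.7
tool_pos: [0.6233, -0.1136, 0.112]
eef_rot: [0.136, 0.612, 0.76, 0.169]
ft_force: [-9.0, -1.7, 20.0]
finger_gap: -0.0001
grasp_force: 11.0
t: 14.12
tool_pos: [0.5816, -0.1228, 0.2039]
eef_rot: [0.137, 0.612, 0.76, 0.17]
ft_force: [0.2, -0.3, -0.7]
finger_gap: 0.0001
grasp_force: 0.0
F sleeve [-0.1 -0.3 -0.7] tip(mm) [ 0.6 -1.6 44.2]
mm [ 1.6 -0.7 44.2] deg [ 0.18  0.08 -0.13] rows>= 1.1
```

View pics/w7.png

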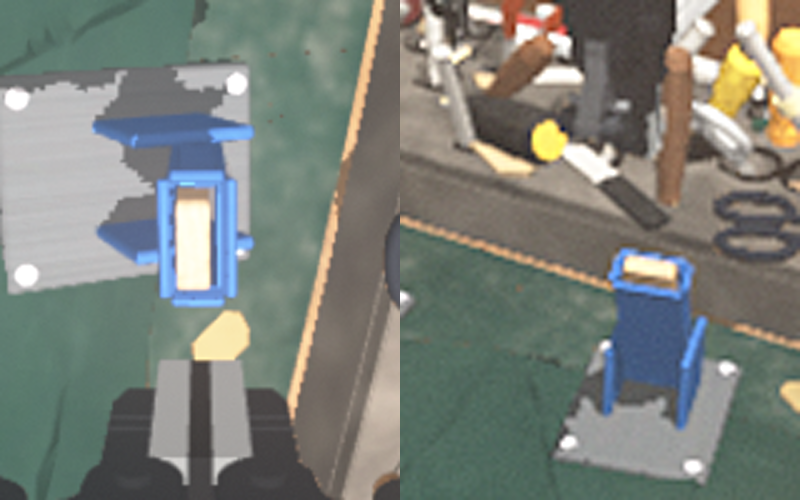

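The gauge is home: only a few millimetres show above the lips, it sits square in the slot, and the arm is clear.

```bash
python3 -c "
from station import bot
print(bot.sign_off())"
```

```text
the job is handed in; nothing more can be done
None
```

The gauge is fully home on the blue sleeve's floor and released. The push peaked at about 22 N, the arm touched nothing else, and the job was handed in at about 14 s of the 48 s allowed; the hand-in returned no verdict.

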